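# Seat four reagent vessels in their matching adapter plates

### The arm

A 6-joint arm with a two-finger parallel gripper is mounted at the origin on the work surface. World frame = base frame: x ahead of the robot, y to its left, z up, the work surface at z = 0. Lengths are in m, angles in rad, forces in N, time in s.
With the tool pointing down it reaches from about 0.375 to 0.975 m from the base axis. Payload 3.8 kg.
Tool frame: the origin (TCP) lies between the finger pads; the fingertips stand 22 mm ahead of it and the grasp point (between the pads) lies 3 mm ahead of it; z points along the fingers, y is the line along which they close (so a half turn about z gives the same grasp; the last joint's range is limited). The gripper opens to 85 mm and grips with 20 to 120 N. Pads are 22 mm wide; open, the fingers measure 114 mm over their backs; the gripper's body (76 mm by 85 mm) begins 54 mm behind the grasp point. The pads swing forward as they close: fully open they stand 13 mm farther back than shut.
Start: joints at [1.166, 0.264, 1.604, -0, 1.274, -0.037], TCP at [0.243, 0.63, 0.253] pointing down, gripper open.
Joint ranges: [-2.63, 2.63], [-0.94, 2.18], [0.31, 2.57], [-1.31, 4.45], [0, 2.66], [-2.55, 2.55]. Speed limits (rad/s): [2.57, 2.57, 3.14, 3.14, 3.14, 3.14].

### API

Orientations are given as [roll, pitch, yaw] about the fixed x, y, z axes, in that order (R = Rz(yaw) Ry(pitch) Rx(roll)).
In Python, from workcell import manip, read_camera, calibration, finish_job gives the robot as it stands.
- The arm moves only by the shell command python3 -m jog [OPENING] [FORCE], which reads ROWS from standard input. ROWS is one flat JSON list of numbers that holds 1 to 8 rows one after another, with no inner brackets; each row has 4 numbers: dx, dy, dz in normalised numbers (1 is 80 cm), then a turn about the tool's z in a scale on which 1.0 is 2 rad; each row shifts and turns the commanded pose from where the row before left it, along the tool's axes as they then stand; what a row does not reach is not made up. A row lasts 1/10 s, in which the tool goes at most 0.05 m and 0.15 rad, less where a joint would pass 70% of its speed; a pose out of reach is approached as far as the arm can. OPENING is the opening from 0.0 (shut) to 1.0 (fully open), set as the command begins (- or left out keeps the last). The fingers move at their own pace and stop on an object; FORCE is the grip in N (left out, the last holds). Time passes only in rows, so rows that do not move let the fingers close. It prints the time, the measured TCP pose, the force, the opening and the grip force at its end. No shift or turn number may pass 1 either way. Input that does not fit is refused with a message, and nothing moves.
- manip.sense(): the state, without advancing time (a new reading comes with each control period).
- read_camera(name): name is "scene" or "top" or "wrist"; returns the picture (384x512x3 uint8, red, green, blue); there is no depth.
- calibration(name): a dict with "intrinsics" (3x3 intrinsics, pixels), "R" (3x3) and "t" (3): a world point X has camera coordinates R X + t. Camera axes: x right, y down, z forward; pixel columns grow to the right and rows downward; lengths in m; the calibration is good to about 2 mm. The wrist camera is an equidistant fisheye: a pixel r from the principal point sees the ray r / f radians off the axis. A picture is of the moment at which its call begins: read the wrist's pose just before it. calibration takes no time and is no camera call; for the wrist camera it gives the pose at the moment of the call.
- finish_job(): hands the job in; it is judged then, once.
The state is a dict: "time": time; "q": joint angles; "dq": joint speeds; "effort": joint torques, N m; "ee_pos": TCP position; "tcp_rot": TCP orientation; "ft_force": force on the tool from outside, world axes, zero at the start; "wrist_torque": the same for the moment, N m; "width": opening from 0.0 (shut) to 1.0 (fully open); "finger_force": force on a finger pad.
Only numpy, scipy, OpenCV 4.12 (cv2) and the standard library are available. Lean on these libraries where they do the work, as an engineer would, in place of code of your own. Each camera call takes 0.05 s, during which the arm holds its last target. There are 200 camera calls.

### The job

Put each of the four amber-glass vessels into the adapter plate whose recess has its outline: the wide jar in the large round one, the slim vial in the small round one, the square bottle in the square one and the flat flask in the oblong one. Each must end standing upright on the floor of its recess and released; set them down gently, never tip one over, and leave the beaker and the tip box where they are.

Things in the scene. Friction and masses are not known exactly. Their poses are not given: they have to be found in the camera images.
- jar: closed amber-glass vessel with a white screw cap, standing upright on the bench; origin at the centre of its underside, z up. Wide, squat and round: 54 mm diameter up to 44 mm, then a lid 52 mm wide to 58 mm total height. About 0.16 kg.
- vial: closed amber-glass vessel with a white screw cap, standing upright on the bench; origin at the centre of its underside, z up. Slim and round: 30 mm diameter up to 58 mm, tapering to a cap 23 mm wide, 80 mm total height. About 0.07 kg.
- square_bottle: closed amber-glass vessel with a white screw cap, standing upright on the bench; origin at the centre of its underside, z up. Square: 40 x 40 mm up to 62 mm with its sides along its x and y, then neck and round cap 26 mm wide, 86 mm total height. About 0.15 kg.
- flat_flask: closed amber-glass vessel with a white screw cap, standing upright on the bench; origin at the centre of its underside, z up. Flat oblong: 62 mm along its x, 26 mm along its y, up to 62 mm, then neck and round cap 21 mm wide, 83 mm total height. About 0.14 kg.
- jar_plate: aluminium adapter plate fixed to the bench, 96 x 96 mm, 12 mm thick, with one dark-lined recess 8 mm deep in the middle of its top (recess floor 4 mm above the bench); origin at the centre of the plate's underside, z up, x and y parallel to its edges. The recess is round, 70 mm diameter, for the wide jar, 8 mm of play on every side of the matching vessel.
- vial_plate: aluminium adapter plate fixed to the bench, 96 x 96 mm, 12 mm thick, with one dark-lined recess 8 mm deep in the middle of its top (recess floor 4 mm above the bench); origin at the centre of the plate's underside, z up, x and y parallel to its edges. The recess is round, 46 mm diameter, for the slim vial, 8 mm of play on every side of the matching vessel.
- square_plate: aluminium adapter plate fixed to the bench, 96 x 96 mm, 12 mm thick, with one dark-lined recess 8 mm deep in the middle of its top (recess floor 4 mm above the bench); origin at the centre of the plate's underside, z up, x and y parallel to its edges. The recess is square, 56 x 56 mm, parallel to the plate's edges, for the square bottle, 8 mm of play on every side of the matching vessel.
- flask_plate: aluminium adapter plate fixed to the bench, 96 x 96 mm, 12 mm thick, with one dark-lined recess 8 mm deep in the middle of its top (recess floor 4 mm above the bench); origin at the centre of the plate's underside, z up, x and y parallel to its edges. The recess is oblong, 78 mm along the plate's x and 42 mm along its y, for the flat flask, 8 mm of play on every side of the matching vessel.
- beaker: empty glass beaker, 70 mm wide, 90 mm tall, beyond the work; leave it alone. Origin at the centre of its underside.
- tip_box: blue pipette-tip box with clear lid, 65 x 90 mm (x, y), 63 mm tall, beyond the work; leave it alone. Origin at the centre of its underside.
Mind the look-alikes: they are no part of the job. Leave any green look-alike of the jar alone.

How it is judged:
At the end, for the whole second after the job is handed in: Each vessel's centre is within 13 mm (horizontally) of the centre of its own plate, its underside less than 7 mm above the plate's underside (on the recess floor, not on the rim), upright within 0.1 rad, at rest and released; beaker and tip box within 30 mm of where they started (horizontal distance between jar and jar_plate below 0.013 m and z of jar in the frame of jar_plate below 0.007 m and angle between each of jar, vial, square_bottle, flat_flask's own z axis and vertical below 0.1 rad and linear speed of each of jar, vial, square_bottle, flat_flask below 0.02 m/s and contact force between the fingers and jar below 0.1 N and horizontal distance between vial and vial_plate below 0.013 m and z of vial in the frame of vial_plate below 0.007 m and contact force between the fingers and vial below 0.1 N and horizontal distance between square_bottle and square_plate below 0.013 m and z of square_bottle in the frame of square_plate below 0.007 m and contact force between the fingers and square_bottle below 0.1 N and horizontal distance between flat_flask and flask_plate below 0.013 m and z of flat_flask in the frame of flask_plate below 0.007 m and contact force between the fingers and flat_flask below 0.1 N and distance of each of beaker, tip_box from where it was at the start of the episode below 0.03 m); the robot touches nothing.
It fails at once if a vessel is tipped over (leans more than 0.7 rad) (angle between any of jar, vial, square_bottle, flat_flask's own z axis and vertical above 0.7 rad).
It fails at once if a vessel is dropped or slammed onto its plate (more than 40 N between them) (contact force between jar and jar_plate above 40 N or contact force between vial and vial_plate above 40 N or contact force between square_bottle and square_plate above 40 N or contact force between flat_flask and flask_plate above 40 N).
It fails at once if the beaker or the tip box is pushed more than 30 mm away (distance of any of beaker, tip_box from where it was at the start of the episode above 0.03 m).
It also fails if it takes over 128 s, if anything falls off the work surface, if the arm or the gripper's body presses on something with over 40 N, if the wrist force passes 120 N, or if a joint passes its speed limit or range.

## Working session

There is one attempt and no reset: what is moved stays moved. The work goes in short steps, Python scripts to look and compute and a shell command to move; the robot and the scene stay as the last step left them, time stands still between calls to the robot, and variables do not carry over. Pictures are saved under pics/ and viewed, at most 14 in all, crops included, and the job is handed in when it is done.

```bash
ls; mkdir -p pics; python3 - <<'E'
from workcell import manip, read_camera, calibration
import cv2
for n in("top","scene"):
    cv2.imwrite(f"pics/{n}0.png",cv2.resize(read_camera(n)[:,:,::-1],(800,600),interpolation=cv2.INTER_CUBIC))
    c=calibration(n);print(n,c)
print(manip.sense())
E
```

```text
pics
top {'intrinsics': array([[388.56768193,   0.        , 256.01891433],
       [  0.        , 388.56768193, 192.4715548 ],
       [  0.        ,   0.        ,   1.        ]]), 'R': array([[-0.0138493 , -0.99988802, -0.00567041],
       [-0.98509905,  0.01461628, -0.17136579],
       [ 0.17142948,  0.00321262, -0.98519116]]), 't': array([-0.00105714,  0.53258703,  0.83121176])}
scene {'intrinsics': array([[381.75861043,   0.        , 258.55937365],
       [  0.        , 381.75861043, 192.42877223],
       [  0.        ,   0.        ,   1.        ]]), 'R': array([[ 0.43572083,  0.89993529, -0.01624285],
       [ 0.66300929, -0.33310886, -0.67041567],
       [-0.60874136,  0.28134492, -0.74180792]]), 't': array([-0.22483633, -0.31980284,  1.44511049])}
{'time': 0.1, 'q': array([ 1.16608755e+00,  2.64713370e-01,  1.60521978e+00, -3.62168676e-05,
        1.27371523e+00, -3.69034597e-02]), 'dq': array([ 1.17343349e-05, -2.19233431e-03, -1.29932247e-03, -1.55797469e-03,
        1.73506414e-03,  1.42171819e-03]), 'effort': array([ 1.00581296e-04, -5.16706789e+01, -3.68592489e+01, -1.25093425e-04,
        6.30053037e-03,  7.51759785e-06]), 'ee_pos': array([0.24248234, 0.62928752, 0.25207206]), 'tcp_rot': array([-3.13953705e+00, -4.12610912e-05,  2.77379793e+00]), 'ft_force': array([-0.4421563 , -0.62620177,  0.19771765]), 'wrist_torque': array([ 0.00313791,  0.01464293, -0.01142576]), 'finger_force': 0.0, 'width': 1.0016488178271477}
```

View pics/top0.png

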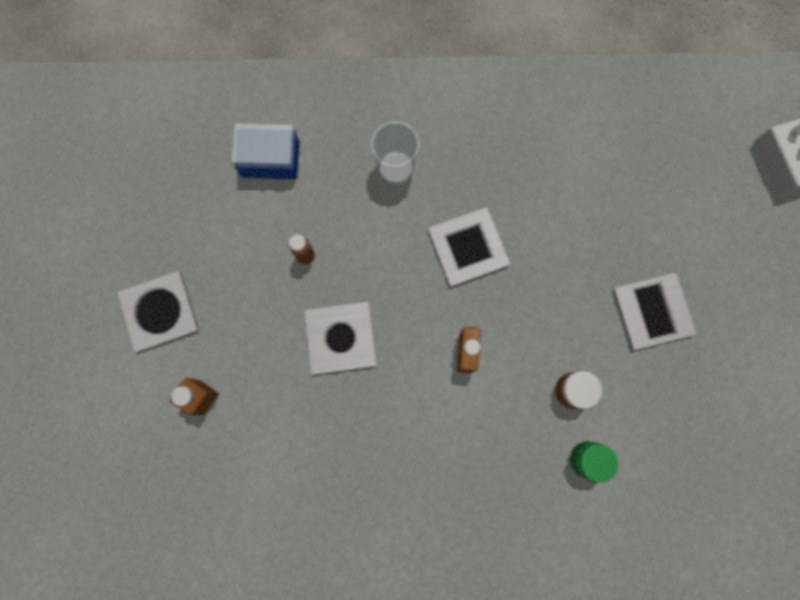

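View pics/scene0.png

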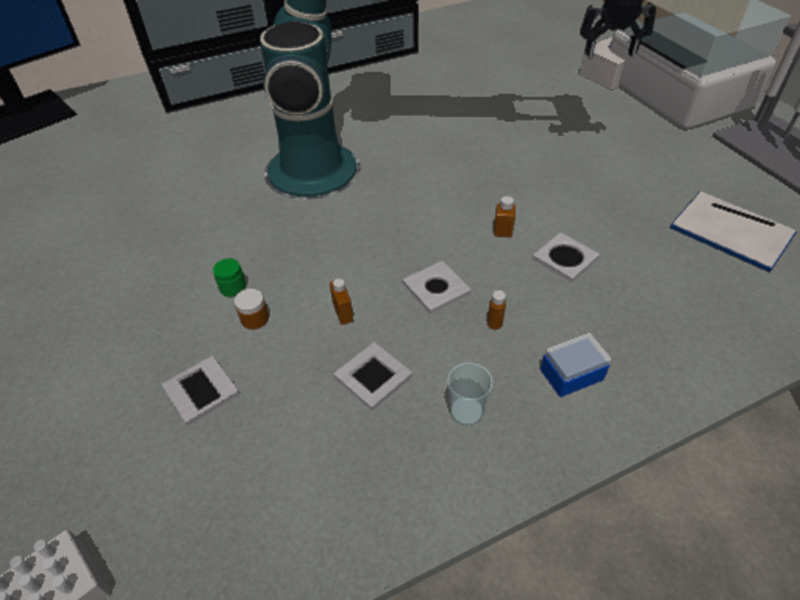

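The top view shows all four plates (recess centres, in the 800x600 picture: round large 158,311; small round 341,338; square 469,246; oblong 655,311). Vessel caps are at: jar 582,390, vial 298,243, square bottle 182,397 and flask 471,347. The green decoy is at 595,462.

```bash
cat >h.py <<'E'
import numpy as np, cv2
from workcell import manip, read_camera, calibration
def back(c,uv,z):
    "pixels -> world points at height z (pinhole)"
    uv=np.atleast_2d(uv).astype(float); K=c["intrinsics"];R=c["R"];t=c["t"]
    d=np.c_[(uv-K[:2,2])/K[0,0],np.ones(len(uv))]@R; o=-R.T@t
    return (o+d*((z-o[2])/d[:,2])[:,None])[:,:2]
E
python3 - <<'E'
from h import *
im=read_camera("top");c=calibration("top")
cv2.imwrite("pics/toporig.png",im[:,:,::-1])
hsv=cv2.cvtColor(im,cv2.COLOR_RGB2HSV)
def blobs(m,amin):
    cs,_=cv2.findContours(m.astype(np.uint8),cv2.RETR_EXTERNAL,cv2.CHAIN_APPROX_NONE)
    return [k[:,0] for k in cs if cv2.contourArea(k)>amin]
def show(tag,k,z):
    w=back(c,k,z);r=cv2.minAreaRect((w*1000).astype(np.float32))
    mm=cv2.moments(k.reshape(-1,1,2));ctr=(mm['m10']/mm['m00'],mm['m01']/mm['m00'])
    print(tag,np.round(ctr,1),back(c,ctr,z).round(4)[0],"rect",np.round(r[0],1),np.round(r[1],1),round(r[2],1))
V=hsv[...,2].astype(int);S=hsv[...,1];H=hsv[...,0]
for k in blobs(V<45,80): show("dark",k,.012)
for k in blobs((V>150)&(S<40),40): show("white",k,.012)
for k in blobs((V>150)&(S<40),40): show("  as cap .08",k,.08)
for k in blobs((S>120)&(H<25)&(V>40),30): show("amber .062",k,.062)
for k in blobs((S>120)&(H>40)&(H<80),30): show("green",k,.058)
E
```

```text
dark [217.5 215.8] [0.4847 0.0817] rect [484.4  81.7] [34.9 37.5] 90.0
dark [100.7 198.8] [0.5287 0.3558] rect [528.6 355.8] [60.  60.4] 28.3
dark [418.4 198.9] [ 0.5176 -0.3873] rect [ 518.3 -387.2] [71.2 33.7] 13.8
dark [299.5 157.6] [ 0.6213 -0.1134] rect [ 621.6 -113.3] [48.6 48.6] 19.3
white [115.4 253. ] [0.4026 0.3153] rect [402.6 315.1] [25.7 22.6] 89.2
white [373.2 248.9] [ 0.4036 -0.2745] rect [ 403.5 -274.9] [52.5 49.8] 89.2
white [302.  221.8] [ 0.468  -0.1141] rect [ 467.5 -115.1] [20.9 18.5] 89.2
white [217.4 215.7] [0.485 0.082] rect [485.6  82.1] [95.6 95.6] 6.7
white [419.  198.4] [ 0.5187 -0.3889] rect [ 519.2 -389.1] [95.1 94.8] 13.0
white [ 99.7 198.8] [0.5288 0.3581] rect [529.5 358. ] [94.6 94.4] 19.1
white [189.7 154.3] [0.6334 0.1485] rect [633.5 148.4] [20.9 22.2] 45.9
white [299.9 157.1] [ 0.6225 -0.1143] rect [ 623.1 -114.4] [95.8 96.7] 19.4
white [167.3  91.1] [0.795  0.2063] rect [795.2 206. ] [89.6 62.8] 88.1
white [504.6  92.8] [ 0.7769 -0.6201] rect [ 770.  -615.2] [ 39.  106.8] 82.8
  as cap .08 [115.4 253. ] [0.4011 0.2905] rect [401.1 290.3] [23.7 2
[... 428 characters left out ...]
 [189.7 154.3] [0.6144 0.1364] rect [614.5 136.3] [19.4 20.5] 45.9
  as cap .08 [299.9 157.1] [ 0.6043 -0.1065] rect [ 604.9 -106.6] [88.6 89.4] 19.4
  as cap .08 [167.3  91.1] [0.7637 0.1898] rect [763.9 189.6] [82.8 58. ] 88.1
  as cap .08 [504.6  92.8] [ 0.747 -0.574] rect [ 740.6 -569.5] [36.  98.7] 82.8
amber .062 [127.1 254.1] [0.3989 0.2715] rect [398.9 279.6] [49.8 44.6] 57.3
amber .062 [358.8 251.5] [ 0.3973 -0.2286] rect [ 399.7 -230.5] [42.9 16.7] 5.1
amber .062 [299.  224.8] [ 0.4567 -0.1016] rect [ 459.7 -102.6] [26.6 60.9] 84.4
amber .062 [195.  163.3] [0.5984 0.1274] rect [599.3 127. ] [21.9 24.3] 34.1
green [380.1 295.3] [ 0.3049 -0.2691] rect [ 305.2 -269. ] [59.4 49.3] 85.7
```

The rows are not in the units I measure in: shifts go in shares of 80 cm and turns go in shares of 2 rad. I convert before sending: -0.034 m is -0.0425, -0.033 m is -0.0413.

```bash
cat >>h.py <<'E'
def go(x,y,z,yaw=None):
    "print turn (about tool z) and the shift in the tool axes after that turn, closing line symmetric"
    s=manip.sense();p=s["ee_pos"];y0=s["tcp_rot"][2];a=0
    if yaw is not None:
        opts=[(y0-yaw+k*np.pi) for k in range(-4,5)]
        q1n=np.arctan2(y,x); ok=[o for o in opts if abs(q1n+np.pi/2-(y0-o)+0)<2.4 or abs(q1n+np.pi/2-(y0-o)-2*np.pi)<2.4 or abs(q1n+np.pi/2-(y0-o)+2*np.pi)<2.4]
        a=min(ok,key=abs)
    w=y0-a;d=np.array([x,y,z])-p
    print("t=%.1f turn %.3f  dx %.4f dy %.4f dz %.4f"%(s["time"],a,d[0]*np.cos(w)+d[1]*np.sin(w),d[0]*np.sin(w)-d[1]*np.cos(w),-d[2]),"q6",s["q"][5].round(2))
def fback(c,uv,z):
    "wrist fisheye pixels -> world at height z"
    uv=np.atleast_2d(uv).astype(float);K=c["intrinsics"];R=c["R"];o=-R.T@c["t"]
    v=(uv-K[:2,2])/K[0,0];r=np.linalg.norm(v,axis=1,keepdims=True)
    d=np.c_[np.sinc(r/np.pi)*v,np.cos(r)]@R
    return (o+d*((z-o[2])/d[:,2])[:,None])[:,:2]
def wsnap(name,x0=0,x1=512,y0=0,y1=384,s=1.5):
    c=calibration("wrist");im=read_camera("wrist")
    np.savez(f"pics/{name}.npz",im=im,**c)
    cv2.imwrite(f"pics/{name}.png",cv2.resize(im[y0:y1,x0:x1,::-1],None,fx=s,fy=s,interpolation=cv2.INTER_CUBIC))
    return c
def load(name):
    return dict(np.load(f"pics/{name}.npz"))
E
echo '[-0.0425,-0.0413,0,0,-0.0425,-0.0413,0,0,-0.0425,-0.0413,0,0,-0.0425,-0.0413,0,0,-0.0425,-0.0413,0,0,-0.0425,-0.0413,0,0,-0.0425,-0.0413,0,0,-0.04,-0.0375,0,0]' | python3 -m jog 1.0 30
echo '[0,0,0,0,0,0,0,0,0,0,0,0]' | python3 -m jog
python3 - <<'E'
from h import *
c=wsnap("w1"); print(c["intrinsics"],-c["R"].T@c["t"],c["R"][2]); go(.401,.288,.25)
E
```

```text
time: 0.95
ee_pos: [0.401, 0.2871, 0.2531]
tcp_rot: [-3.141, 0.0, 2.774]
ft_force: [0.2, 0.4, -0.4]
width: 1.0
finger_force: 0.0
time: 1.25
ee_pos: [0.4005, 0.2898, 0.2532]
tcp_rot: [3.141, -0.001, 2.774]
ft_force: [0.1, 0.1, 0.3]
width: 1.003
finger_force: 0.0
[[297.31863964   0.         254.11470339]
 [  0.         297.31863964 197.20745204]
 [  0.           0.           1.        ]] [0.32604887 0.31790007 0.37398755] [ 0.28741928 -0.11057083 -0.9514012 ]
t=1.3 turn 0.000  dx -0.0014 dy -0.0018 dz 0.0032 q6 -0.63
```

View pics/w1.png

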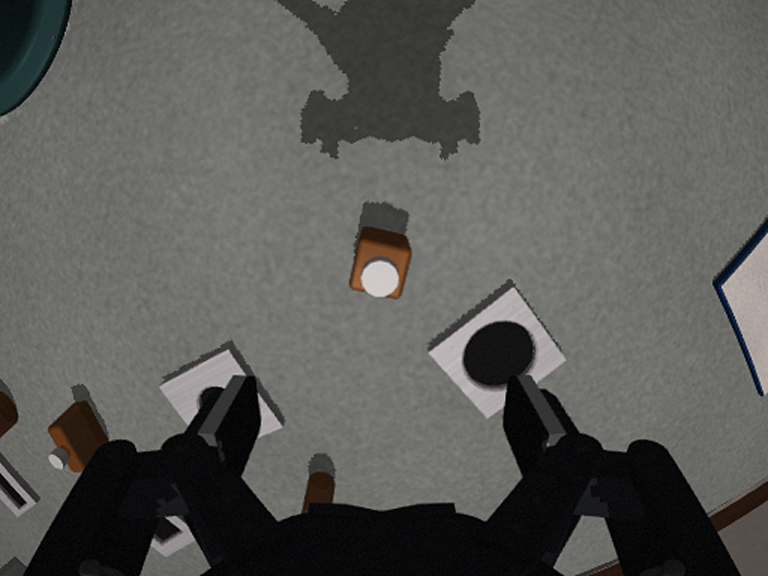

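Wrist view: the square bottle's shoulder corners are near (350,290), (403,298), (410,248), (357,236), with the cap centre at (380,278).

```bash
python3 - <<'E'
from h import *
c=load("w1")
P=fback(c,np.array([[350,290],[403,298],[410,248],[357,236]])/1.5,.062);print(P.round(4),P.mean(0))
for i in range(4):
    d=P[(i+1)%4]-P[i];print(np.linalg.norm(d).round(4),np.degrees(np.arctan2(d[1],d[0])).round(1))
print("cap",fback(c,np.array([[380,278]])/1.5,.086))
print("jarplate",fback(c,np.array([[499,354]])/1.5,.012))
m=cv2.inRange(cv2.cvtColor(c["im"],cv2.COLOR_RGB2HSV),(0,110,85),(25,255,255))[130:210,210:300]
k=max(cv2.findContours(m,0,1)[0],key=cv2.contourArea)[:,0]+[210,130]
print("lit face rect",cv2.minAreaRect((fback(c,k,.062)*1000).astype(np.float32)))
cv2.imwrite("pics/c1.png",cv2.resize(c["im"][130:210,220:290,::-1],None,fx=7,fy=7,interpolation=cv2.INTER_CUBIC))
E
```

```text
[[0.4079 0.2619]
 [0.4277 0.2961]
 [0.3942 0.3137]
 [0.3725 0.2816]] [0.40056797 0.28833199]
0.0394 60.0
0.0379 152.1
0.0387 -124.0
0.0405 -29.1
cap [[0.4010528  0.28819946]]
jarplate [[0.52667797 0.35671324]]
lit face rect ((401.15570068359375, 287.7060241699219), (37.38823699951172, 37.090145111083984), 55.81782531738281)
```

View pics/c1.png

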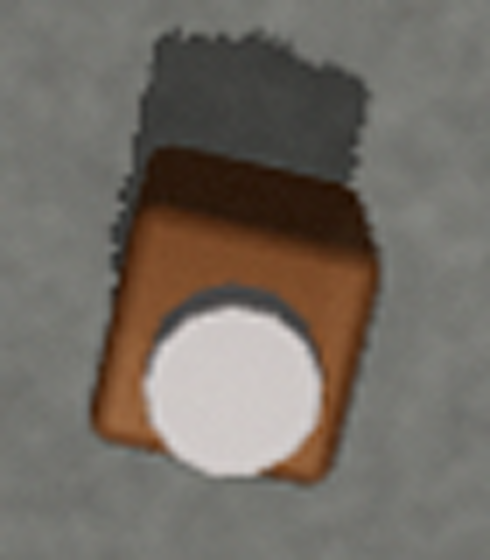

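Scaled: 0.03 m is 0.0375, 0.1 rad is 0.05.

```bash
echo '[0,0,0.0375,0.05,0,0,0.0375,0.05,0,0,0.0375,0,0,0,0,0]' | python3 -m jog |head -3; python3 -c "
from h import *
go(.4010,.2881,.044,np.radians(147.5))"
```

```text
time: 1.7
ee_pos: [0.397, 0.2885, 0.1586]
tcp_rot: [-3.133, -0.004, 2.576]
t=1.7 turn 0.002  dx -0.0036 dy 0.0019 dz 0.1146 q6 -0.43
```

Scaled: 0.03 m is 0.0375.

```bash
echo '[0,0,0.0375,0,0,0,0.0375,0,0,0,0.0375,0,0,0,0,0,0,0,0,0,0,0,0,0]' | python3 -m jog |head -3; python3 -c "
from h import *
go(.4010,.2881,.044,np.radians(147.5))"
```

```text
time: 2.3
ee_pos: [0.4023, 0.2907, 0.0757]
tcp_rot: [3.138, 0.002, 2.575]
t=2.3 turn 0.000  dx -0.0003 dy -0.0029 dz 0.0317 q6 -0.43
```

```bash
echo '[0,-0.0031,0.0188,0,0,0,0.0188,0,0,0,0,0,0,0,0,0]' | python3 -m jog |head -3;  echo '[0,0,0,0,0,0,0,0,0,0,0,0,0,0,0,0,0,0,0,0,0,0,0,0,0,0,0,0,0,0,0,0]' | python3 -m jog 0 30; python3 -c "
from h import *
go(.4010,.2881,.044,np.radians(147.5))"
```

```text
time: 2.7
ee_pos: [0.4004, 0.2878, 0.0448]
tcp_rot: [3.14, 0.001, 2.574]
time: 3.5
ee_pos: [0.4001, 0.2876, 0.0441]
tcp_rot: [3.14, 0.001, 2.574]
ft_force: [-0.4, 0.4, 5.9]
width: 0.465
finger_force: 31.2
t=3.5 turn -0.001  dx -0.0005 dy 0.0009 dz 0.0001 q6 -0.43
```

Scaled: -0.03 m is -0.0375, -0.025 m is -0.0313.

```bash
echo '[0,0,-0.0125,0,0,0,-0.025,0,0,0,-0.0375,0,0,0,-0.0375,0,0,0,-0.0375,0,0,0,-0.0313,0,0,0,-0.0125,0]' | python3 -m jog; echo '[0,0,0,0.055,0,0,0,0.055,0,0,0,0.055,0,0,0,0.055,0,0,0,0.055,0,0,0,0.055,0,0,0,0,0,0,0,0]' | python3 -m jog; python3 -c "
from h import *
go(.6222,-.114,.2,np.radians(109.4))"
```

```text
time: 4.2
ee_pos: [0.4005, 0.2878, 0.2013]
tcp_rot: [3.138, 0.002, 2.574]
ft_force: [-0.1, 0.5, -0.9]
width: 0.468
finger_force: 30.5
time: 5.0
ee_pos: [0.3989, 0.2867, 0.1974]
tcp_rot: [-3.14, 0.0, 1.916]
ft_force: [0.2, -0.5, -0.9]
width: 0.461
finger_force: 30.5
t=5.0 turn 0.007  dx -0.4522 dy 0.0775 dz -0.0026 q6 0.23
```

Scaled: -0.04 m is -0.05, 0.007 m is 0.0088, 0.007 rad is 0.0035.

```bash
echo '[-0.025,0.0038,0,0.0035,-0.05,0.0088,0,0,-0.05,0.0088,0,0,-0.05,0.0088,0,0,-0.05,0.0088,0,0,-0.05,0.0088,0,0,-0.05,0.0088,0,0,-0.05,0.0088,0,0]' | python3 -m jog|head -1; echo '[-0.05,0.0088,0,0,-0.05,0.0088,0,0,-0.05,0.0088,0,0,-0.0275,0.0056,0,0,0,0,0,0,0,0,0,0,0,0,0,0]' | python3 -m jog; python3 - <<'E'
from h import *
go(.6222,-.114,.049,np.radians(109.4)); wsnap("w2",y0=60)
E
```

```text
time: 5.8
time: 6.5
ee_pos: [0.6177, -0.1037, 0.1977]
tcp_rot: [-3.14, -0.001, 1.908]
ft_force: [-0.1, 0.4, -0.3]
width: 0.466
finger_force: 30.5
t=6.5 turn -0.001  dx -0.0113 dy 0.0008 dz 0.1487 q6 -0.54
```

View pics/w2.png

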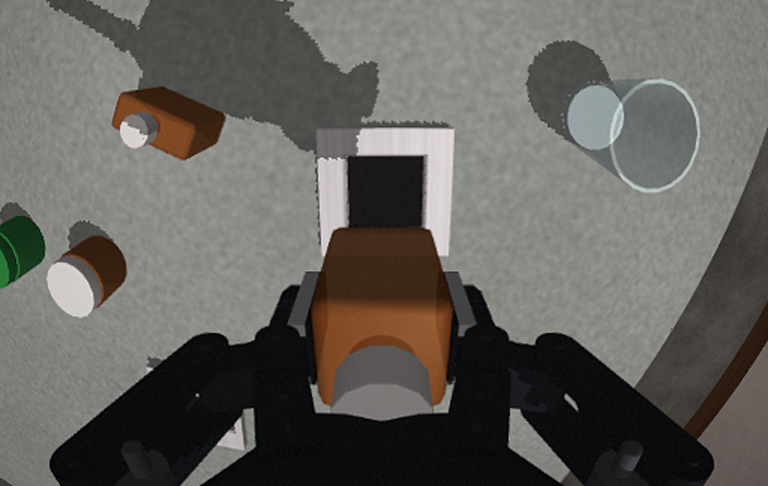

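Scaled: 0.04 m is 0.05, 0.02 m is 0.025.

```bash
python3 - <<'E'
from h import *
c=load("w2");f=lambda a:fback(c,(np.array(a)+[0,90])/1.5,.012)
P=f([[317,130],[454,128]]);d=P[0]-P[1];print(P.round(4),np.linalg.norm(d),np.degrees(np.arctan2(d[1],d[0])))
n=np.array([d[1],-d[0]])/np.linalg.norm(d);print("centre from edge",P.mean(0)+.048*n,P.mean(0)-.048*n)
Q=f([[348,156],[424,156]]);print(np.linalg.norm(Q[0]-Q[1]),Q.mean(0)+.028*n,Q.mean(0)-.028*n)
P=f([[170+80,0]])
E
echo '[-0.0138,0.0013,0.025,0,0,0,0.05,0,0,0,0.05,0,0,0,0.025,0,0,0,0,0,0,0,0,0,0,0,0,0]' | python3 -m jog;python3 -c "
from h import *
go(.6222,-.114,.049,np.radians(109.4))"
```

```text
[[ 0.563  -0.0855]
 [ 0.6525 -0.0525]] 0.09538694945798445 -159.70814086672164
centre from edge [ 0.5910793  -0.02397696] [ 0.62437233 -0.11401903]
0.053340367969242526 [ 0.60482155 -0.06096961] [ 0.62424249 -0.11349415]
time: 7.25
ee_pos: [0.6247, -0.1144, 0.0807]
tcp_rot: [3.138, 0.002, 1.908]
ft_force: [-0.1, -0.4, -1.0]
width: 0.463
finger_force: 30.6
t=7.2 turn -0.002  dx 0.0012 dy -0.0022 dz 0.0317 q6 -0.56
```

Scaled: 0.01 m is 0.0125, 0.004 m is 0.005.

```bash
echo '[0,0,0.0125,0,0,0,0.01,0,0,0,0.0075,0,0,0,0.005,0,0,0,0.0025,0,0,0,0.0013,0,0,0,0,0,0,0,0,0]' | python3 -m jog; echo '[0,0,0.0013,0,0,0,0.0013,0,0,0,0,0,0,0,0,0]' | python3 -m jog
```

```text
time: 8.05
ee_pos: [0.623, -0.1146, 0.0481]
tcp_rot: [-3.141, -0.0, 1.907]
ft_force: [-3.6, 1.5, 5.5]
width: 0.469
finger_force: 31.3
time: 8.45
ee_pos: [0.6231, -0.1146, 0.0481]
tcp_rot: [-3.141, -0.0, 1.907]
ft_force: [-8.3, 1.8, 16.4]
width: 0.468
finger_force: 32.6
```

Scaled: -0.001 m is -0.0013.

```bash
echo '[0,0,-0.0013,0,0,0,-0.0013,0,0,0,0,0]' | python3 -m jog|sed -n 2,4p; echo '[0,0,0,0,0,0,0,0,0,0,0,0,0,0,0,0,0,0,0,0,0,0,0,0]' | python3 -m jog 1.0; echo '[0,0,-0.025,0,0,0,-0.05,0,0,0,-0.05,0,0,0,-0.05,0,0,0,-0.0375,0,0,0,0,0,0,0,0,0]' | python3 -m jog;python3 -c "
from h import *
wsnap('w3',y0=60)
go(.461,-.106,.21,np.radians(90-5.6+90))
go(.461,-.106,.21,np.radians(-5.6))"
```

```text
ee_pos: [0.6235, -0.1148, 0.0481]
tcp_rot: [3.141, 0.001, 1.907]
ft_force: [-2.8, -0.1, 6.2]
time: 9.35
ee_pos: [0.623, -0.1146, 0.0471]
tcp_rot: [-3.141, -0.0, 1.907]
ft_force: [0.6, 0.5, -0.6]
width: 0.994
finger_force: 0.0
time: 10.05
ee_pos: [0.6236, -0.1147, 0.2184]
tcp_rot: [3.14, 0.001, 1.907]
ft_force: [-0.9, 0.5, 0.3]
width: 0.999
finger_force: 0.0
t=10.1 turn -1.137  dx 0.1616 dy -0.0073 dz 0.0066 q6 -0.56
t=10.1 turn -1.137  dx 0.1616 dy -0.0073 dz 0.0066 q6 -0.56
```

View pics/w3.png

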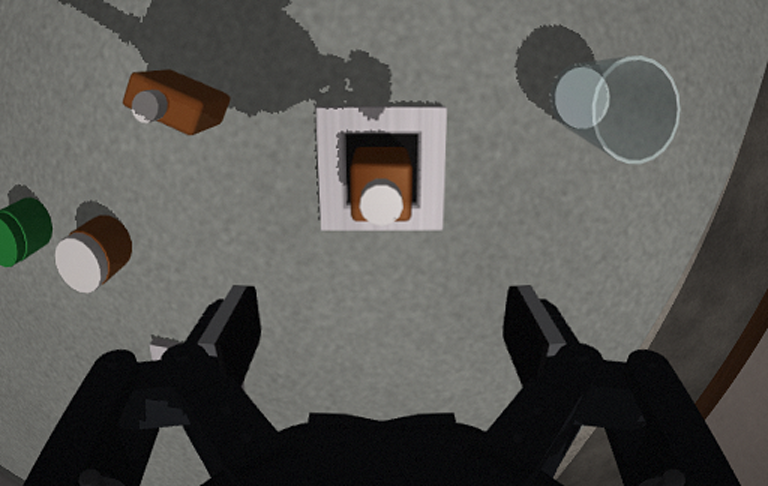

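The square bottle stands inside the square recess. Next is the flask, using tool yaw -5.6° so that joint 6 stays in range at the plate.

Scaled: 0.143 rad is 0.0715.

```bash
echo '[0,0,0,0.0715,0,0,0,0.0715,0,0,0,0.0715,0,0,0,0.0715,0,0,0,0.0715,0,0,0,0.0715,0,0,0,0.0715,0,0,0,0.0715]' | python3 -m jog|head -1; echo '[0,0,0,0.0715,0,0,0,0.0715,0,0,0,0.0715,0,0,0,0.0715,0,0,0,0.0715,0,0,0,0.0715,0,0,0,0,0,0,0,0]' | python3 -m jog|head -3; python3 -c "
from h import *
go(.461,-.106,.21,np.radians(-5.6))"
```

```text
time: 10.9
time: 11.7
ee_pos: [0.6221, -0.1144, 0.2153]
tcp_rot: [-3.141, 0.003, -0.092]
t=11.7 turn 0.006  dx -0.1611 dy 0.0074 dz 0.0053 q6 1.44
```

Scaled: -0.04 m is -0.05, -0.021 m is -0.0263.

```bash
echo '[-0.025,0.0013,0,0,-0.05,0.0025,0,0,-0.05,0.0025,0,0,-0.05,0.0013,0,0,-0.0263,0.0013,0,0,0,0,0,0,0,0,0,0,0,0,0,0]' | python3 -m jog|head -3; python3 - <<'E'
from h import *
c=wsnap("w4",x0=170,x1=340,y0=100,y1=250,s=4)
go(.461,-.106,.21,np.radians(-5.6))
E
```

```text
time: 12.5
ee_pos: [0.4632, -0.1065, 0.2175]
tcp_rot: [3.142, -0.001, -0.094]
t=12.6 turn 0.003  dx -0.0023 dy -0.0002 dz 0.0074 q6 1.39
```

View pics/w4.png

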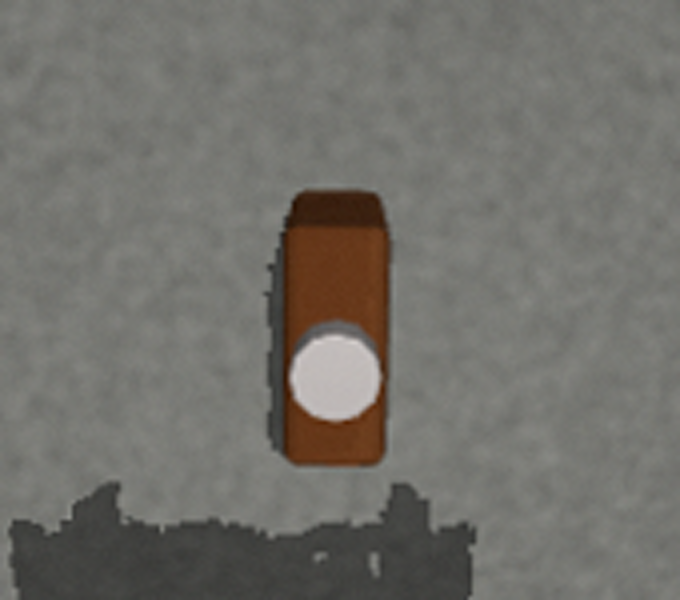

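Flask top face corners are about (284,228), (389,228), (386,464), (284,464), with the cap centre at (336,378). It's well aligned with the tool.

```bash
python3 - <<'E'
from h import *
c=load("w4");f=lambda a,z:fback(c,np.array(a)/4+[170,100],z)
P=f([[284,228],[389,228],[386,464],[284,464]],.062);a=(P[0]+P[1]-P[2]-P[3])
print(P.round(4),P.mean(0),np.linalg.norm(P[1]-P[0]),np.linalg.norm(a)/2,np.degrees(np.arctan2(a[1],a[0])),"cap",f([[336,378]],.083))
p=f([[336,378]],.083)[0]
go(p[0],p[1],.042,np.radians(-5.6))
E
```

```text
[[ 0.493  -0.0973]
 [ 0.4907 -0.1219]
 [ 0.4314 -0.1164]
 [ 0.4338 -0.091 ]] [ 0.46221338 -0.10664924] 0.024730485272887567 0.059567383180424156 -5.718933747949249 cap [[ 0.46154236 -0.10665485]]
t=12.6 turn 0.003  dx -0.0017 dy 0.0004 dz 0.1754 q6 1.39
```

Scaled: 0.04 m is 0.05, 0.035 m is 0.0438.

```bash
echo '[-0.0019,0,0.0375,0,0,0,0.05,0,0,0,0.05,0,0,0,0.0438,0,0,0,0.025,0,0,0,0.0113,0,0,0,0,0,0,0,0,0]' | python3 -m jog |sed -n 2,4p;  echo '[0,0,0,0,0,0,0,0,0,0,0,0,0,0,0,0,0,0,0,0,0,0,0,0,0,0,0,0,0,0,0,0]' | python3 -m jog 0 30; echo '[0,0,0,0,0,0,0,0]' | python3 -m jog
```

```text
ee_pos: [0.462, -0.1064, 0.0441]
tcp_rot: [3.141, -0.001, -0.095]
ft_force: [0.9, -0.2, 0.7]
time: 14.15
ee_pos: [0.4611, -0.1063, 0.0439]
tcp_rot: [3.141, -0.001, -0.095]
ft_force: [-0.6, 0.6, 6.2]
width: 0.301
finger_force: 32.3
time: 14.35
ee_pos: [0.4611, -0.1062, 0.0439]
tcp_rot: [3.141, -0.001, -0.095]
ft_force: [-0.6, 1.0, 5.8]
width: 0.301
finger_force: 32.3
```

Scaled: -0.03 m is -0.0375, -0.025 m is -0.0313, -0.065 rad is -0.0325.

```bash
echo '[0,0,-0.0125,0,0,0,-0.025,0,0,0,-0.0375,0,0,0,-0.0375,-0.0325,0,0,-0.0375,-0.0325,0,0,-0.0313,-0.0325,0,0,-0.0125,-0.0325,0,0,0,-0.0325]' | python3 -m jog|sed -n 2,6p; echo '[0,0.025,0,0,-0.0025,0.05,0,0,-0.0025,0.05,0,0,-0.0013,0.05,0,0,-0.0013,0.05,0,0,-0.0013,0.05,0,0,-0.0013,0.05,0,0,0,0.0313,0,0]' | python3 -m jog |head -1; echo '[0,0,0,0,0,0,0,0,0,0,0,0]' | python3 -m jog;python3 -c "
from h import *
wsnap('w5',y0=60)
go(.519,-.388,.048,np.radians(13.2))"
```

```text
ee_pos: [0.4618, -0.1065, 0.201]
tcp_rot: [3.139, -0.004, 0.232]
ft_force: [-0.1, -1.0, -1.1]
width: 0.302
finger_force: 31.5
time: 15.95
time: 16.25
ee_pos: [0.5173, -0.3843, 0.1979]
tcp_rot: [-3.14, 0.001, 0.23]
ft_force: [0.4, -0.3, 0.1]
width: 0.297
finger_force: 31.4
t=16.3 turn 0.000  dx 0.0007 dy 0.0041 dz 0.1500 q6 0.66
```

View pics/w5.png

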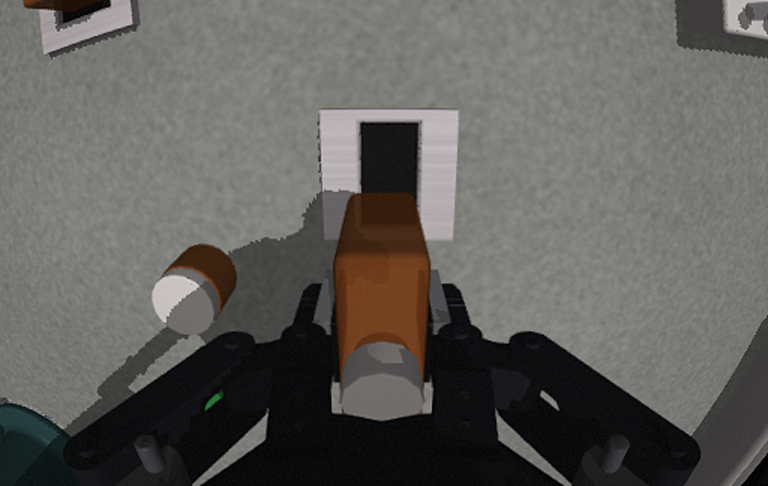

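The plate's far edge runs from (320,109) to (459,110), and the recess's far edge from (361,122) to (422,122).

Scaled: 0.04 m is 0.05, 0.02 m is 0.025.

```bash
python3 - <<'E'
from h import *
c=load("w5");f=lambda a:fback(c,(np.array(a)+[0,90])/1.5,.012)
P=f([[320,109],[459,110]]);d=P[0]-P[1];print(P.round(4),np.linalg.norm(d),np.degrees(np.arctan2(d[1],d[0])))
n=np.array([d[1],-d[0]])/np.linalg.norm(d);n*=-np.sign(n[0]);print("centre from edge",P.mean(0)+.048*n)
Q=f([[361,122],[422,122]]);print(np.linalg.norm(Q[0]-Q[1]),Q.mean(0)+.039*n)
E
echo '[0,0.0025,0.025,0,0,0.0025,0.05,0,0,0,0.05,0,0,0,0.025,0,0,0,0,0,0,0,0,0,0,0,0,0]' | python3 -m jog|sed -n 2,4p
```

```text
[[ 0.5552 -0.332 ]
 [ 0.5767 -0.4256]] 0.09605227742041113 102.97324296357777
centre from edge [ 0.51916074 -0.38960223]
0.042108037513335056 [ 0.51932065 -0.39094555]
ee_pos: [0.5202, -0.39, 0.0808]
tcp_rot: [3.138, -0.002, 0.23]
ft_force: [-0.3, 0.4, -0.2]
```

Scaled: 0.01 m is 0.0125, 0.008 m is 0.01.

```bash
echo '[0,0,0.0125,0,0,0,0.01,0,0,0,0.0075,0,0,0,0.0038,0,0,0,0.0025,0,0,0,0.0013,0,0,0,0,0,0,0,0,0]' | python3 -m jog; echo '[0,0,0.0013,0,0,0,0,0,0,0,0,0]' | python3 -m jog
```

```text
time: 17.8
ee_pos: [0.5189, -0.3895, 0.0485]
tcp_rot: [3.141, -0.0, 0.23]
ft_force: [-0.2, -0.0, -1.4]
width: 0.3
finger_force: 31.6
time: 18.1
ee_pos: [0.519, -0.3897, 0.048]
tcp_rot: [3.141, -0.001, 0.23]
ft_force: [-0.3, 0.2, 3.3]
width: 0.306
finger_force: 31.9
```

Scaled: -0.04 m is -0.05, -0.036 m is -0.045.

```bash
echo '[0,0,0,0,0,0,0,0,0,0,0,0,0,0,0,0,0,0,0,0,0,0,0,0]' | python3 -m jog 1.0|sed -n 2,6p; echo '[0,0,-0.025,0,0,0,-0.05,0,0,0,-0.05,0,0,0,-0.05,0,0,0,-0.025,0,0,0,0,0]' | python3 -m jog|head -2; echo '[-0.0125,-0.0225,0,0,-0.025,-0.045,0,0,-0.025,-0.045,0,0,-0.025,-0.045,0,0,-0.0175,-0.0325,0,0,0,0,0,0,0,0,0,0,0,0,0,0]' | python3 -m jog|head -2;python3 -c "
from h import *
wsnap('w6',y0=60)
go(.4025,-.261,.032)"
```

```text
ee_pos: [0.5186, -0.3893, 0.0472]
tcp_rot: [-3.141, 0.0, 0.23]
ft_force: [-0.9, 0.6, 0.4]
width: 0.997
finger_force: 0.0
time: 19.3
ee_pos: [0.5209, -0.3911, 0.2126]
time: 20.1
ee_pos: [0.4027, -0.261, 0.2069]
t=20.1 turn 0.000  dx -0.0003 dy -0.0003 dz 0.1751 q6 0.71
```

View pics/w6.png

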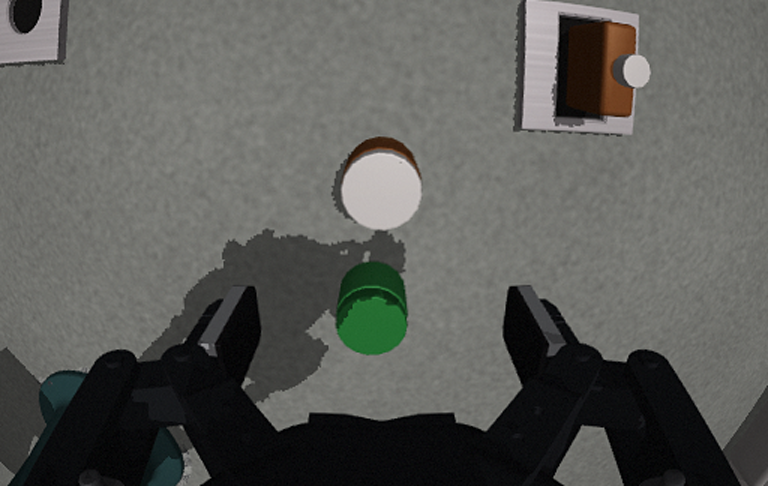

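The flask stands in the oblong recess. The jar lid's centre is at (381,191).

```bash
python3 - <<'E'
from h import *
c=load("w6");p=fback(c,(np.array([[381.5,191],[342,191],[421,191]])+[0,90])/1.5,.058);print(p,np.linalg.norm(p[2]-p[1]))
go(*p[0],.032)
E
```

```text
[[ 0.40346607 -0.2613298 ]
 [ 0.39780067 -0.23705931]
 [ 0.409182   -0.28559283]] 0.049850150410371954
t=20.1 turn 0.000  dx 0.0005 dy 0.0003 dz 0.1751 q6 0.71
```

Scaled: 0.04 m is 0.05, 0.035 m is 0.0438.

```bash
echo '[0.0013,0,0.0375,0,0,0,0.05,0,0,0,0.05,0,0,0,0.0438,0,0,0,0.025,0,0,0,0.0113,0,0,0,0,0,0,0,0,0]' | python3 -m jog |sed -n 2,4p;  echo '[0,0,0,0,0,0,0,0,0,0,0,0,0,0,0,0,0,0,0,0,0,0,0,0,0,0,0,0,0,0,0,0]' | python3 -m jog 0 35; echo '[0,0,-0.0125,0,0,0,-0.025,0,0,0,-0.0375,0,0,0,-0.0375,0,0,0,-0.0375,0,0,0,-0.0313,0,0,0,-0.0188,0,0,0,0,0]' | python3 -m jog;python3 -c "
from h import *
go(.529,.357,.2)"
```

```text
ee_pos: [0.4043, -0.2611, 0.034]
tcp_rot: [3.141, -0.001, 0.23]
ft_force: [0.4, -0.2, 0.6]
time: 21.75
ee_pos: [0.4043, -0.261, 0.0349]
tcp_rot: [3.139, -0.002, 0.23]
ft_force: [-0.6, 0.3, 6.8]
width: 0.617
finger_force: 37.0
time: 22.55
ee_pos: [0.4047, -0.2612, 0.1966]
tcp_rot: [3.137, -0.004, 0.23]
ft_force: [0.7, -0.0, -1.6]
width: 0.62
finger_force: 37.2
t=22.6 turn 0.000  dx 0.2620 dy -0.5736 dz -0.0034 q6 0.72
```

Scaled: -0.04 m is -0.05, -0.02 m is -0.025.

```bash
echo '[0.0113,-0.025,0,0,0.0231,-0.05,0,0,0.0231,-0.05,0,0,0.0231,-0.05,0,0,0.0231,-0.05,0,0,0.0231,-0.05,0,0,0.0231,-0.05,0,0,0.0231,-0.05,0,0]' | python3 -m jog|head -1; echo '[0.0231,-0.05,0,0,0.0231,-0.05,0,0,0.0231,-0.05,0,0,0.0231,-0.05,0,0,0.0231,-0.05,0,0,0.0231,-0.05,0,0,0.0231,-0.05,0,0,0.0163,-0.042,0,0]' | python3 -m jog |head -1;echo '[0,0,0,0,0,0,0,0,0,0,0,0]' | python3 -m jog;python3 -c "
from h import *
wsnap('w7',y0=60)
go(.529,.357,.2)"
```

```text
time: 23.35
time: 24.15
time: 24.45
ee_pos: [0.5362, 0.3998, 0.1919]
tcp_rot: [3.14, 0.002, 0.23]
ft_force: [-0.1, -1.1, -2.0]
width: 0.617
finger_force: 37.3
t=24.5 turn 0.000  dx -0.0170 dy 0.0399 dz -0.0076 q6 1.95
```

View pics/w7.png

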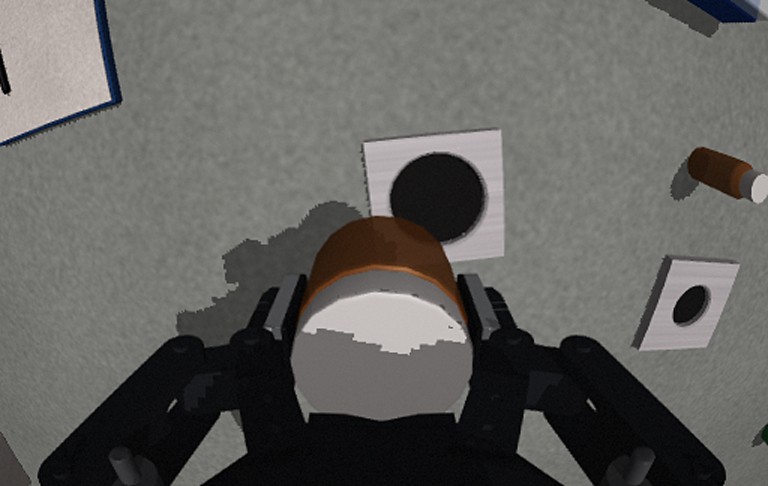

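The jar is held level and the arm overshot the plate by one row. The recess ellipse is centred at about (438,198).

Scaled: 0.04 m is 0.05, 0.03 m is 0.0375.

```bash
python3 - <<'E'
from h import *
c=load("w7");f=lambda a:fback(c,(np.array(a)+[0,90])/1.5,.012)
p=f([[438,198],[391,198],[485,198]]);print(p,np.linalg.norm(p[2]-p[1]))
P=f([[363,142],[500,128]]);d=P[1]-P[0];n=np.array([d[1],-d[0]])/np.linalg.norm(d);n*=-np.sign(n[0]);print(np.linalg.norm(d),P.mean(0)+.048*n)
E
echo '[-0.0063,0.0125,0.0125,0,-0.01,0.025,0.0375,0,-0.0038,0.0125,0.05,0,0,0,0.0375,0,0,0,0,0,0,0,0,0,0,0,0,0]' | python3 -m jog|sed -n 2,4p
```

```text
[[0.53204822 0.35698036]
 [0.52441895 0.38946808]
 [0.53993108 0.32360415]] 0.06766596898319302
0.09542756873746353 [0.52994014 0.35628722]
ee_pos: [0.5321, 0.3591, 0.0856]
tcp_rot: [-3.14, -0.004, 0.229]
ft_force: [0.5, 0.0, -0.9]
```

Scaled: 0.01 m is 0.0125, 0.008 m is 0.01.

```bash
echo '[0,0,0.0125,0,0,0,0.0125,0,0,0,0.01,0,0,0,0.0063,0,0,0,0,0,0,0,0,0,0,0,0,0]' | python3 -m jog; python3 -c "
from h import *
go(.530,.3568,.039)"
```

```text
time: 25.9
ee_pos: [0.5309, 0.3589, 0.0506]
tcp_rot: [-3.141, -0.001, 0.23]
ft_force: [0.2, -0.1, -0.9]
width: 0.617
finger_force: 37.3
t=25.9 turn 0.000  dx -0.0013 dy 0.0018 dz 0.0116 q6 1.9
```

Scaled: 0.004 m is 0.005, 0.003 m is 0.0038.

```bash
echo '[-0.0013,0.0025,0.005,0,0,0,0.0038,0,0,0,0.0025,0,0,0,0.0013,0,0,0,0.0013,0,0,0,0,0,0,0,0,0]' | python3 -m jog|sed -n 2,4p; echo '[0,0,0.0013,0,0,0,0,0,0,0,0,0]' | python3 -m jog|sed -n 2,4p
```

```text
ee_pos: [0.5301, 0.3565, 0.0393]
tcp_rot: [-3.142, -0.0, 0.23]
ft_force: [-0.1, -0.5, -0.8]
ee_pos: [0.5303, 0.3566, 0.0389]
tcp_rot: [-3.141, -0.001, 0.23]
ft_force: [-0.7, -1.1, 3.6]
```

Scaled: -0.04 m is -0.05, 0.035 m is 0.0438.

```bash
echo '[0,0,0,0,0,0,0,0,0,0,0,0,0,0,0,0,0,0,0,0,0,0,0,0]' | python3 -m jog 1.0|sed -n 2,6p; echo '[0,0,-0.025,0,0,0,-0.05,0,0,0,-0.05,0,0,0,-0.05,0,0,0,-0.0375,0,0,0,0,0]' | python3 -m jog|head -2; echo '[0.0038,0.0225,0,0,0.0063,0.05,0,0,0.0063,0.05,0,0,0.0063,0.05,0,0,0.0063,0.05,0,0,0.0063,0.0438,0,0,0.0045,0.0255,0,0,0,0,0,0]' | python3 -m jog|head -1;echo '[0,0,0,0,0,0,0,0]' | python3 -m jog|head -2;python3 -c "
from h import *
wsnap('w8',y0=60)
go(.6144,.1364,.04)"
```

```text
ee_pos: [0.5301, 0.3565, 0.0382]
tcp_rot: [3.142, 0.0, 0.23]
ft_force: [-0.1, 0.7, 0.7]
width: 1.004
finger_force: 0.0
time: 28.1
ee_pos: [0.5332, 0.3584, 0.2152]
time: 28.9
time: 29.1
ee_pos: [0.6131, 0.1366, 0.207]
t=29.1 turn 0.000  dx 0.0010 dy 0.0009 dz 0.1674 q6 1.52
```

View pics/w8.png

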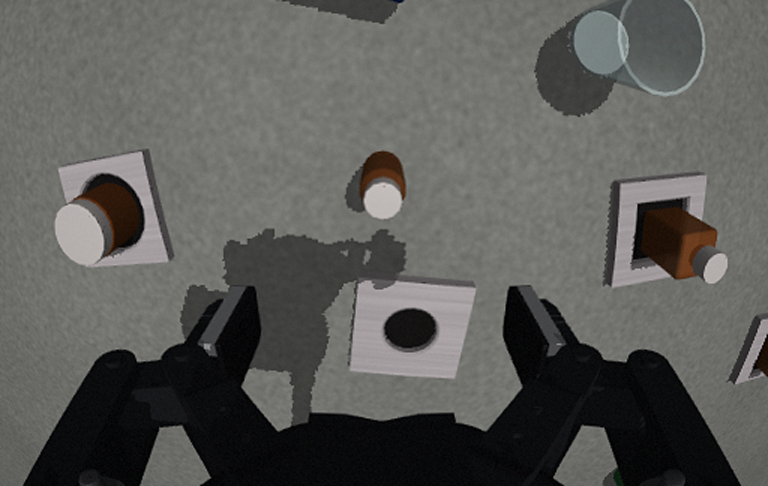

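The jar stands in its recess. The vial cap is at (382,200), and the small recess is centred at (411,329).

Scaled: 0.04 m is 0.05, 0.035 m is 0.0438.

```bash
python3 - <<'E'
from h import *
c=load("w8");f=lambda a,z:fback(c,(np.array(a)+[0,90])/1.5,z)
p=f([[382,200]],.08)[0];print("vial",p,"plate",f([[411,329]],.012))
go(*p,.04)
E
echo '[0.0013,0.0013,0.0375,0,0,0,0.05,0,0,0,0.05,0,0,0,0.0438,0,0,0,0.02,0,0,0,0.005,0,0,0,0,0,0,0,0,0]' | python3 -m jog |sed -n 2,4p
```

```text
vial [0.61443477 0.13628276] plate [[0.48840254 0.08133673]]
t=29.1 turn 0.000  dx 0.0010 dy 0.0010 dz 0.1674 q6 1.52
ee_pos: [0.617, 0.1362, 0.0455]
tcp_rot: [3.141, -0.004, 0.23]
ft_force: [0.1, -0.1, -0.3]
```

The rows are not in the units I measure in: shifts go in shares of 80 cm and turns go in shares of 2 rad. I convert before sending: 0.002 m is 0.0025, -0.001 m is -0.0013.

```bash
echo '[-0.0013,0,0.0025,0,0,0,0,0,0,0,0,0]' | python3 -m jog|sed -n 2,4p;echo '[0,0,0,0,0,0,0,0,0,0,0,0,0,0,0,0,0,0,0,0,0,0,0,0,0,0,0,0,0,0,0,0]' | python3 -m jog 0 25; echo '[0,0,0,0,0,0,0,0]' | python3 -m jog|sed -n 2,6p
```

```text
ee_pos: [0.6148, 0.1354, 0.0422]
tcp_rot: [3.142, -0.001, 0.23]
ft_force: [-0.4, 1.0, -0.4]
time: 31.05
ee_pos: [0.6143, 0.1355, 0.0413]
tcp_rot: [-3.142, -0.0, 0.23]
ft_force: [-0.3, 0.4, 0.1]
width: 0.342
finger_force: 24.8
ee_pos: [0.6143, 0.1354, 0.0413]
tcp_rot: [-3.142, -0.0, 0.23]
ft_force: [0.5, 0.5, 1.4]
width: 0.346
finger_force: 24.8
```

Scaled: -0.03 m is -0.0375, -0.02 m is -0.025.

```bash
echo '[0,0,-0.0125,0,0,0,-0.025,0,0,0,-0.0375,0,0,0,-0.0375,0,0,0,-0.025,0,0,0,-0.0125,0,0,0,0,0]' | python3 -m jog|sed -n 2,6p; echo '[-0.0188,0.0038,0,0,-0.0438,0.0075,0,0,-0.0438,0.0075,0,0,-0.0438,0.0075,0,0,-0.021,0.0025,0,0,0,0,0,0,0,0,0,0,0,0,0,0]' | python3 -m jog|sed -n 2,4p;python3 -c "
from h import *
wsnap('w9',y0=60)
go(.486,.082,.0453)"
```

```text
ee_pos: [0.6154, 0.1356, 0.1634]
tcp_rot: [3.141, -0.004, 0.23]
ft_force: [0.9, 0.6, -1.6]
width: 0.348
finger_force: 24.8
ee_pos: [0.487, 0.0821, 0.161]
tcp_rot: [-3.142, -0.0, 0.23]
ft_force: [0.7, 0.3, -0.6]
t=32.8 turn 0.000  dx -0.0012 dy -0.0001 dz 0.1158 q6 1.46
```

View pics/w9.png

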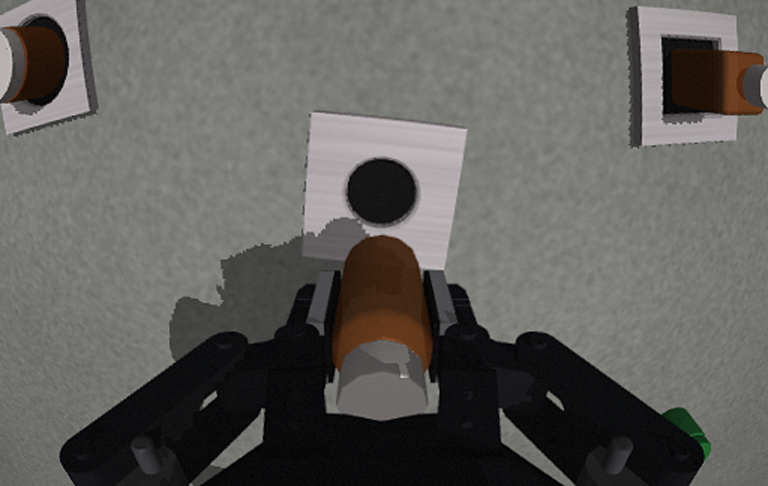

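Recess centre is at (381,191).

Scaled: 0.03 m is 0.0375, 0.025 m is 0.0313.

```bash
python3 - <<'E'
from h import *
c=load("w9");f=lambda a,z:fback(c,(np.array(a)+[0,90])/1.5,z)
print("plate",f([[381,191],[346,191],[417,191]],.012))
E
echo '[0,0,0.025,0,0,0,0.0375,0,0,0,0.0313,0,0,0,0.0125,0,0,0,0.0063,0,0,0,0,0,0,0,0,0,0,0,0,0]' | python3 -m jog|sed -n 2,4p
```

```text
plate [[0.48765721 0.08212855]
 [0.48263122 0.10362782]
 [0.49286763 0.06002341]]
ee_pos: [0.4876, 0.082, 0.0726]
tcp_rot: [3.141, -0.003, 0.23]
ft_force: [-0.5, 0.4, -1.2]
```

Scaled: 0.008 m is 0.01, 0.007 m is 0.0088.

```bash
echo '[0,0,0.01,0,0,0,0.0088,0,0,0,0.0063,0,0,0,0.0025,0,0,0,0.0013,0,0,0,0.0013,0,0,0,0,0,0,0,0,0]' | python3 -m jog|sed -n 2,4p; echo '[0,0,0.0013,0,0,0,0,0,0,0,0,0]' | python3 -m jog|sed -n 2,4p
```

```text
ee_pos: [0.4864, 0.0819, 0.0474]
tcp_rot: [3.142, -0.0, 0.23]
ft_force: [0.1, 0.5, -0.0]
ee_pos: [0.4863, 0.0819, 0.0463]
tcp_rot: [3.142, -0.0, 0.23]
ft_force: [-0.6, 0.2, -1.5]
```

Scaled: 0.001 m is 0.0013.

```bash
echo '[0,0,0.0013,0,0,0,0,0,0,0,0,0]' | python3 -m jog|sed -n 2,4p; echo '[0,0,0.0013,0,0,0,0,0,0,0,0,0]' | python3 -m jog|sed -n 2,4p
```

```text
ee_pos: [0.4863, 0.0819, 0.0453]
tcp_rot: [3.142, -0.0, 0.23]
ft_force: [-0.3, -0.3, 0.8]
ee_pos: [0.4865, 0.0819, 0.0452]
tcp_rot: [-3.142, 0.0, 0.23]
ft_force: [-2.9, -0.2, 6.9]
```

Scaled: -0.04 m is -0.05, -0.02 m is -0.025.

```bash
echo '[0,0,0,0,0,0,0,0,0,0,0,0,0,0,0,0,0,0,0,0,0,0,0,0]' | python3 -m jog 1.0|sed -n 2,6p; echo '[0,0,-0.025,0,0,0,-0.05,0,0,0,-0.05,0,0,0,-0.05,0,0,0,-0.05,0,0,0,-0.025,0,0,0,0,0]' | python3 -m jog|head -2; echo '[-0.025,0,0,0,-0.025,0,0,0,0,0,0,0,0,0,0,0,0,0,0,0]' | python3 -m jog|head -2; python3 -c "
from h import *
im=read_camera('scene')
cv2.imwrite('pics/end.png',cv2.resize(im[120:290,70:420,::-1],None,fx=2.2,fy=2.2,interpolation=cv2.INTER_CUBIC))
c=wsnap('w10')
print(manip.sense()['ft_force'])"
```

```text
ee_pos: [0.4862, 0.0819, 0.0442]
tcp_rot: [3.142, 0.0, 0.23]
ft_force: [-0.2, 0.0, -0.2]
width: 1.003
finger_force: 0.0
time: 36.6
ee_pos: [0.4888, 0.0822, 0.2487]
time: 37.1
ee_pos: [0.4477, 0.0728, 0.2437]
[-0.64668313 -0.18642314  0.08235538]
```

View pics/end.png

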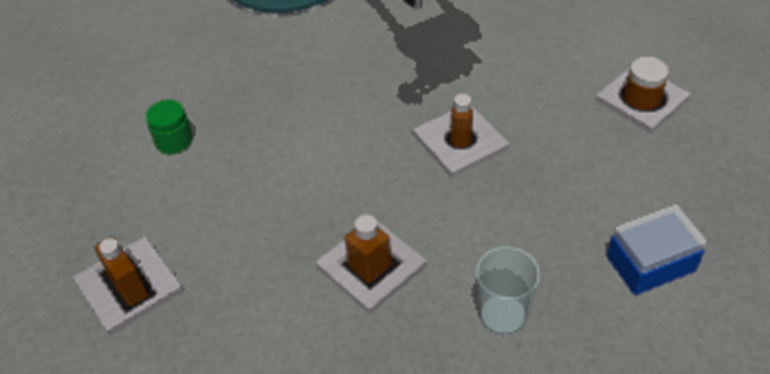

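View pics/w10.png

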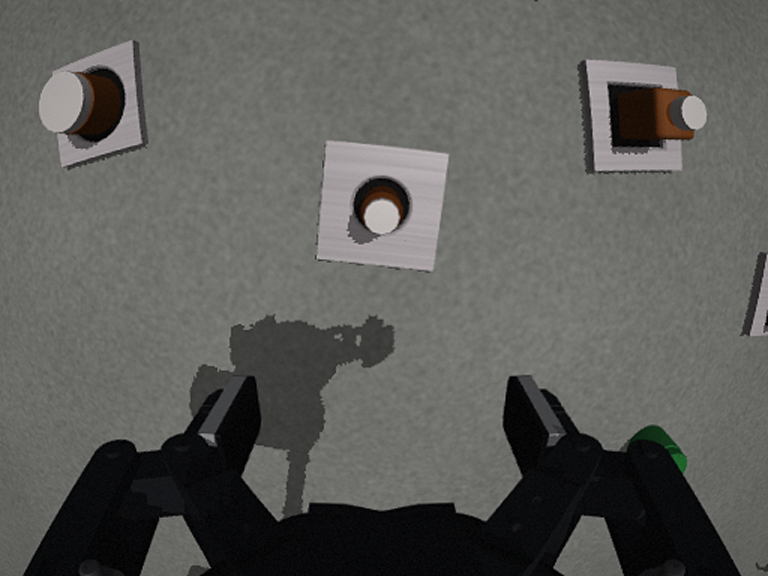

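All four vessels stand upright in their own recesses (scene crop: jar 646,90; vial 461,130; square bottle 368,255; flask 125,275). The beaker, tip box and green jar look undisturbed, and the gripper is clear.

```bash
python3 -c "
from workcell import finish_job
print(finish_job())"
```

```text
the job is handed in; nothing more can be done
None
```

The job is handed in: by the final pictures, all four vessels stand upright and released in their matching recesses, with the beaker, tip box and green jar left where they were (the hand-in gave no verdict).

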